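# Uncover the glass blank and nest its splash cover with the other one

### The arm

A 6-joint arm with a two-finger parallel gripper is mounted at the origin on the work surface. World frame = base frame: x ahead of the robot, y to its left, z up, the work surface at z = 0. Lengths are in m, angles in degrees, forces in N, time in s.
With the tool pointing down it reaches from about 0.375 to 0.75 m from the base axis. Payload 9 kg.
Tool frame: the origin (TCP) lies where the fingers leave the gripper's body, on its centre line; the fingertips stand 73 mm ahead of it and the grasp point (between the pads) lies 54 mm ahead of it (robot.tip_reach is the distance from the TCP to the fingertips, in m); z points along the fingers, y is the line along which they close (so a half turn about z gives the same grasp; the last joint's range is limited). The gripper opens to 85 mm and grips with 20 to 120 N. Pads are 22 mm wide; open, the fingers measure 114 mm over their backs; the gripper's body (76 mm by 85 mm) begins 54 mm behind the grasp point. The pads swing forward as they close: fully open they stand 13 mm farther back than shut.
Start: joints at [58.516, 5.964, 5.575, 89.605, 0, 77.527], TCP at [0.195, 0.567, 0.304] pointing down, gripper open.
Joint ranges: [-171.21, 171.21], [-48.23, 106.86], [-62.78, 66.21], [-105.2, 120.99], [-86.42, 89.51], [-180, 180]. Speed limits (degrees/s): [127.2, 127.2, 147.25, 180, 180, 180].

### API

Orientations are given as [roll, pitch, yaw] about the fixed x, y, z axes, in that order (R = Rz(yaw) Ry(pitch) Rx(roll)).
In Python, from plant import robot gives the robot as it stands. Calls block until the motion is done:
- robot.move_pose(position, orientation): joint-space move of the TCP to a pose.
- robot.line_to(position, vel=0.15, rotation=None, guard=None): straight line of the TCP; rotation=None keeps the orientation; vel is the mean speed in m/s. With guard (N) it stops when the force on the tool has changed by that much, and returns True; else False.
- robot.goto_joints(angles): joint-space move.
- robot.set_gripper(opening): finger opening in m; the grip force is fixed at half the most; returns when the fingers have stopped.
- robot.pause(seconds).
- robot.ik(position, orientation): joint angles nearest the present ones, or None.
- robot.observe(): the state.
- robot.grab_frame(name): name is "side" or "top" or "wrist"; returns the picture (400x640x3 uint8, blue, green, red); there is no depth.
- robot.get_calibration(name): a dict with "vertical_fov" (degrees; the focal length in pixels is half the picture's height over the tangent of half this angle, whatever the lens; pixels are square), "cx", "cy" (the principal point, pixels), "rvec" (rotation vector, rad) and "tvec" (3), from world to camera coordinates, as OpenCV has them. Camera axes: x right, y down, z forward; pixel columns grow to the right and rows downward; lengths in m; the calibration is good to about 2 mm. The wrist camera is an equidistant fisheye: a pixel r from the principal point sees the ray r / f radians off the axis. A picture is of the moment at which its call begins: read the wrist's pose just before it. get_calibration takes no time and is no camera call; for the wrist camera it gives the pose at the moment of the call.
A pose or a line that the arm cannot do raises robot.IKError and nothing moves.
- robot.job_done(): hands the job in; it is judged then, once.
The state is a dict: "time": time; "q": joint angles; "qvel": joint speeds; "joint_torque": joint torques, N m; "tool_pos": TCP position; "tcp_rot": TCP orientation; "ft_force": force on the tool from outside, world axes, zero at the start; "torque": the same for the moment, N m; "gripper_width": finger opening in m; "gripper_force": force on a finger pad.
Only numpy, scipy, OpenCV 4.12 (cv2) and the standard library are available. Lean on these libraries where they do the work, as an engineer would, in place of code of your own. Each camera call takes 0.05 s, during which the arm holds its last target. There are 200 camera calls.

### The job

Lift the loose channel-shaped splash cover off the glass blank on the sloping cradle, leaving the blank lying in the cradle. Stow the cover level, legs down, interlocked with the like channel that lies legs up on the stowing board: side by side along each other with ends roughly in line, one leg of the cover standing on the floor of that channel's trough and the other leg on the board beside it. Set it down rather than dropping it, let go of it, and leave everything else where it is.

Things in the scene. Friction and masses are not known exactly. Their poses are not given: they have to be found in the camera images.
- cover: loose aluminium U-channel 160 (x) x 56 (y) x 40 mm (z), 3 mm sheet, open below and at both ends, 0.18 kg. Origin: centre of the plane of the leg ends; flat back at z = 40 mm, legs at y = +-25 to 28 mm. Starts over the glass with leg ends on the cradle bed: x climbs 30 deg, z leans 30 deg from vertical, y level. Grip it across the legs (56 mm); beside them only 6 mm high rails stand on the bed
- glass: the glass blank under the cover: clear block 140 x 42 x 30 mm lying loose on the sloping bed along the slope, 0.44 kg, about 4 mm of play to each leg of the cover and 7 mm to its back. Origin at the centre of its underside, z square to the bed, x up the slope
- cradle: grey steel cradle fixed to the table, base 200 x 110 mm, with a bed sloping at 30 degrees that rises along its x (horizontal). Origin at the centre of its underside; the middle of the bed is 95 mm above it. A stop lip 20 mm high crosses the low end, against which cover and glass rest
- board: plywood stowing board fixed to the table, 200 (x) x 150 (y) x 6 mm; origin: centre of its underside. Along each long side lies a 3 mm thick rubber strip (top 9 mm above the origin, from 29.5 to 74.5 mm either side of the middle); the twin channel lies between the strips
- twin: like channel lying loose, legs up, along the board: 160 (x) x 56 (y) x 37 mm, 3 mm sheet. Origin: centre of its underside, z up. Trough 50 mm wide inside, legs at y = +-25 to 28 mm, trough floor at z = 3 mm, level with the rubber strips. The cover nests with its origin about 34 mm to either side along y (5 to 50 mm lets the legs interlock), leg ends at z = 3 mm
- disc: bystander: round green glass blank lying flat, 80 mm across, 22 mm high; origin at the centre of its underside
- stone: bystander: brick-red dressing stone lying flat, 150 x 50 x 25 mm (x, y, z); origin at the centre of its underside
- block: bystander: clear glass block, 80 x 80 x 50 mm; origin at the centre of its underside
- oil: bystander: upright amber bottle with black cap, 60 mm across, 160 mm tall; origin at the centre of its underside
- pot: bystander: open steel cup, 90 mm across, 70 mm tall; origin at the centre of its underside
- brush: bystander: hand brush lying flat along its x axis, about 200 mm long; origin under its middle
- wrench: bystander: steel wrench lying flat along its x axis, about 180 mm long; origin under its middle
Things that resemble listed ones, but are neither listed nor needed, are in the scene too. Leave any blue look-alike of the cover alone.

How it is judged:
By the outcome, as a careful person would: the job done as asked, in the order asked, and still so for the second after the job is handed in, with the robot touching nothing.
It also fails if it takes over 40 s, if anything falls off the work surface, if the arm or the gripper's body presses on something with over 40 N, if the wrist force passes 120 N, or if a joint passes its speed limit or range.

## Working session

There is one attempt and no reset: what is moved stays moved. The work goes in short steps, each a Python script; the robot and the scene stay as the last script left them, time stands still between calls to the robot, and variables do not carry over. Pictures are saved under pics/ and viewed, at most 12 in all, crops included, and the job is handed in when it is done.

```bash
mkdir -p pics
cat > h.py <<'E'
import numpy as np,cv2
from plant import robot
def grab(n):
    c=robot.get_calibration(n); im=robot.grab_frame(n); return c,im
def K(c):
    f=200/np.tan(np.radians(c["vertical_fov"]/2)); return f
def ray(c,p,fish=False):
    f=K(c);d=np.array([p[0]-c["cx"],p[1]-c["cy"]],float)
    if fish:
        r=np.hypot(*d);t=r/f;v=np.array([*(d/max(r,1e-9)*np.sin(t)),np.cos(t)])
    else: v=np.array([d[0]/f,d[1]/f,1])
    R=cv2.Rodrigues(np.array(c["rvec"],float))[0];t=np.array(c["tvec"],float).ravel()
    v=R.T@v;return -R.T@t,v/np.linalg.norm(v)
def proj(c,X,fish=False):
    R=cv2.Rodrigues(np.array(c["rvec"],float))[0];P=np.atleast_2d(X)@R.T+np.array(c["tvec"],float).ravel()
    f=K(c)
    if fish:
        r=np.hypot(P[:,0],P[:,1]);t=np.arctan2(r,P[:,2]);uv=P[:,:2]/np.maximum(r,1e-9)[:,None]*t[:,None]*f
    else: uv=P[:,:2]/P[:,2:]*f
    return uv+[c["cx"],c["cy"]]
def atz(c,p,z,fish=False):
    o,v=ray(c,p,fish);return o+v*(z-o[2])/v[2]
def tri(*rs):
    A=0;b=0
    for o,v in rs:
        M=np.eye(3)-np.outer(v,v);A=A+M;b=b+M@o
    X=np.linalg.solve(A,b);return X,[np.linalg.norm((np.eye(3)-np.outer(v,v))@(X-o)) for o,v in rs]
E
python3 - <<'E'
from h import *
import pickle
d={}
for n in("side","top","wrist"):
    d[n]=grab(n); print(n,d[n][0]); cv2.imwrite(f"pics/{n}0.png",d[n][1])
pickle.dump(d,open("d0.pkl","wb"))
cv2.imwrite("pics/st.png",cv2.resize(np.vstack([d["side"][1],d["top"][1]]),None,fx=.75,fy=.75))
print(robot.observe()["time"])
E
```

```text
side {'vertical_fov': 54.304425552157845, 'cx': 323.96788413351806, 'cy': 199.75571918061704, 'rvec': array([ 2.04808145, -0.59744881,  0.33046479]), 'tvec': array([-0.42134734,  0.22766886,  0.90408776])}
top {'vertical_fov': 45.04187432679227, 'cx': 315.60796117791847, 'cy': 190.90650910855408, 'rvec': array([ 2.17821042, -2.16856385,  0.11552888]), 'tvec': array([-0.00355242,  0.52909353,  1.68086462])}
wrist {'vertical_fov': 65.70646984690485, 'cx': 319.4015409091657, 'cy': 204.2793549282326, 'rvec': array([-2.35292243, -1.67871468, -0.24746115]), 'tvec': array([-0.59865248, -0.03899008,  0.37962414])}
0.15
```

View pics/side0.png

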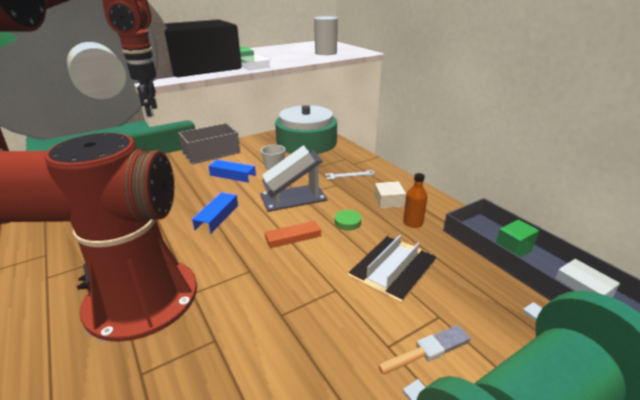

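View pics/top0.png

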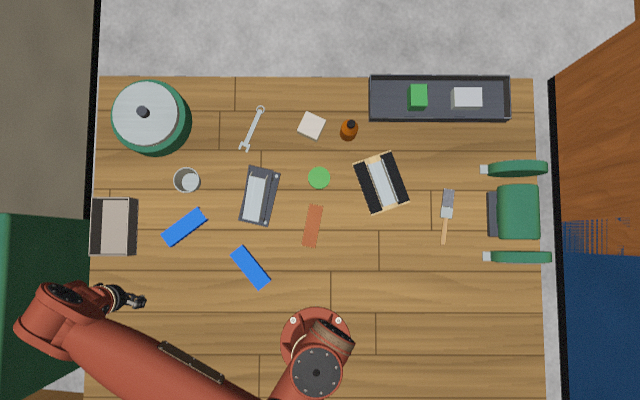

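Side view: the grey cover is on the cradle at (293,170), the twin on the board at (392,265). The two blue channels at (232,170) and (215,210) are look-alikes. Top view: cover (256,195), twin (381,182), blue ones (184,227) and (250,267). The grey channel on the sloping cradle matches the description. I'll confirm it in enlarged crops.

Run:
```python
from h import *
import pickle
d=pickle.load(open("d0.pkl","rb"))
def crop(n,x,y,w,h,s): return cv2.resize(d[n][1][y:y+h,x:x+w],None,fx=s,fy=s,interpolation=cv2.INTER_CUBIC)
a=np.hstack([crop("side",250,135,80,80,5),crop("top",225,155,80,80,5)])
cv2.imwrite("pics/c1.png",a)
for p,z in[((256,195),.13),((381,182),.03),((250,267),.0)]: print(atz(d["top"][0],p,z))
# move wrist cam over between, look
c=d["wrist"][0]; R=cv2.Rodrigues(c["rvec"])[0]; print("cam",-R.T@c["tvec"],R[2],R[0]); print(robot.observe()["tool_pos"],robot.observe()["tcp_rot"])
```

```text
[0.50414968 0.19718298 0.13      ]
[ 0.56155174 -0.23265828  0.03      ]
[0.26027159 0.22947496 0.        ]
cam [0.12605819 0.59034623 0.37365781] [ 0.2742915  -0.09599241 -0.95684358] [ 0.32557358  0.94551548 -0.00152611]
[0.19532857 0.56712776 0.30329475] [-1.79942109e+02 -1.30199605e-02  1.60990742e+02]
```

View pics/c1.png

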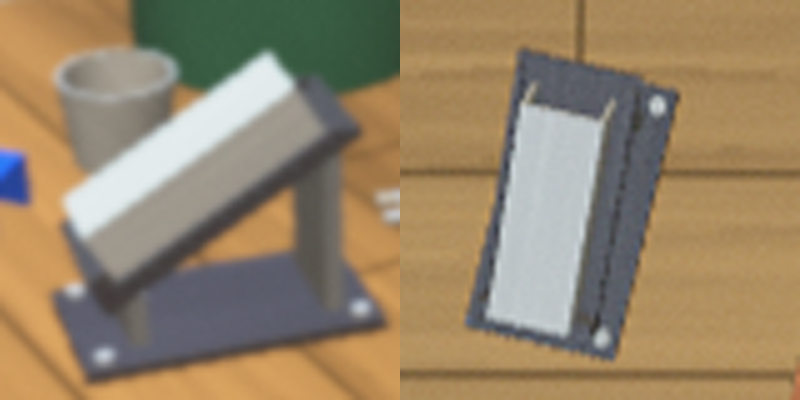

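The crops confirm it: a grey channel over the bed, with the slope rising away from the robot in the +x direction and yawed slightly to the right. Next, wrist views of both places.

Run:
```python
from h import *
import pickle
d={}
for k,p,y in[("b1",(.54,-.17,.30),180),("b2",(.54,-.29,.30),180),("c2",(.48,.14,.36),167),("c1",(.46,.25,.36),167)]:
    try:
        robot.move_pose(p,[180,0,y]); d[k]=grab("wrist")
    except robot.IKError as e: print(k,e)
pickle.dump(d,open("d1.pkl","wb"))
ims=[d[k][1] for k in d]
cv2.imwrite("pics/w.png",cv2.resize(np.vstack([np.hstack(ims[:2]),np.hstack(ims[2:])]),None,fx=.625,fy=.625,interpolation=cv2.INTER_AREA))
print(list(d),robot.observe()["time"])
```

```text
['b1', 'b2', 'c2', 'c1'] 5.9
```

View pics/w.png

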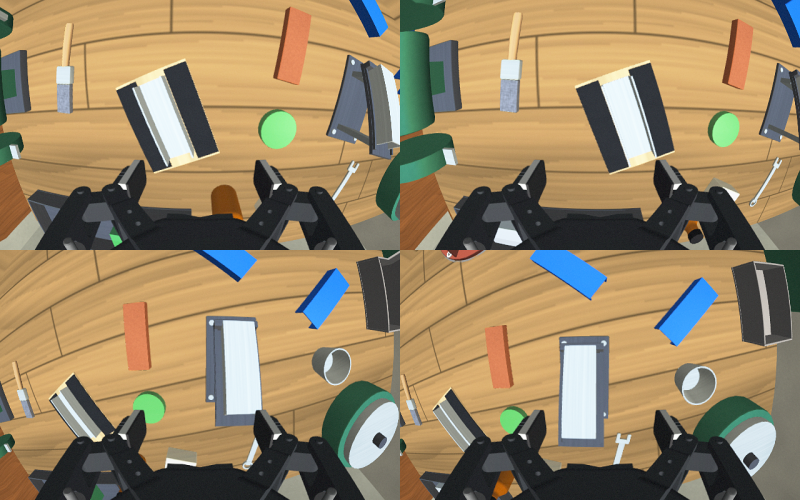

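The wrist views show the board and twin at about (269,184) and (360,190) px, and the cover at about (376,190) and (294,227) px. I'll enlarge these to read the corners.

Run:
```python
from h import *
import pickle
d=pickle.load(open("d1.pkl","rb"))
def cr(k,x,y,w=133,h=200,s=3): 
    a=cv2.resize(d[k][1][y:y+h,x:x+w],None,fx=s,fy=s,interpolation=cv2.INTER_CUBIC)
    for i in range(0,w,10): cv2.line(a,(i*s,0),(i*s,12 if i%50 else 24),(0,0,255),1)
    for i in range(0,h,10): cv2.line(a,(0,i*s),(12 if i%50 else 24,i*s),(0,0,255),1)
    return a
cv2.imwrite("pics/b.png",np.hstack([cr("b1",200,90),cr("b2",300,90)]))
cv2.imwrite("pics/c.png",np.hstack([cr("c2",320,95),cr("c1",240,120)]))
```

```text
(no output)
```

View pics/b.png

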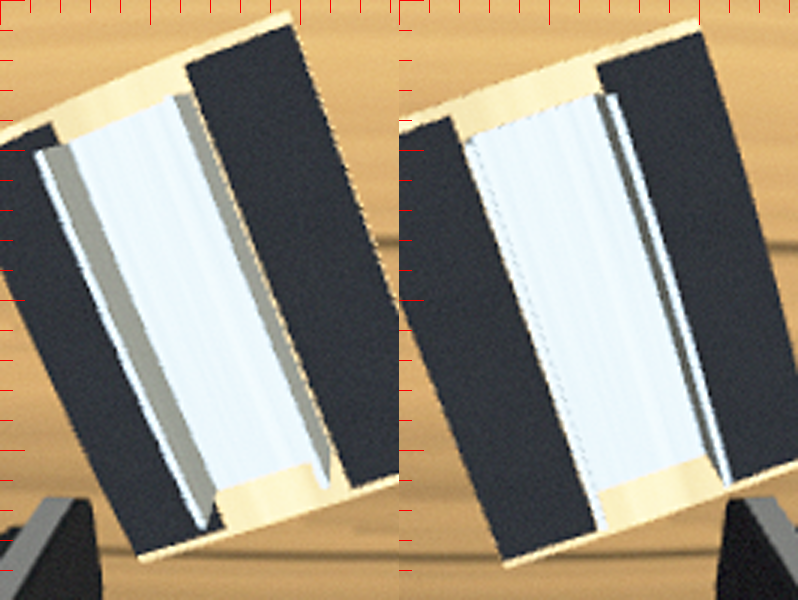

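View pics/c.png

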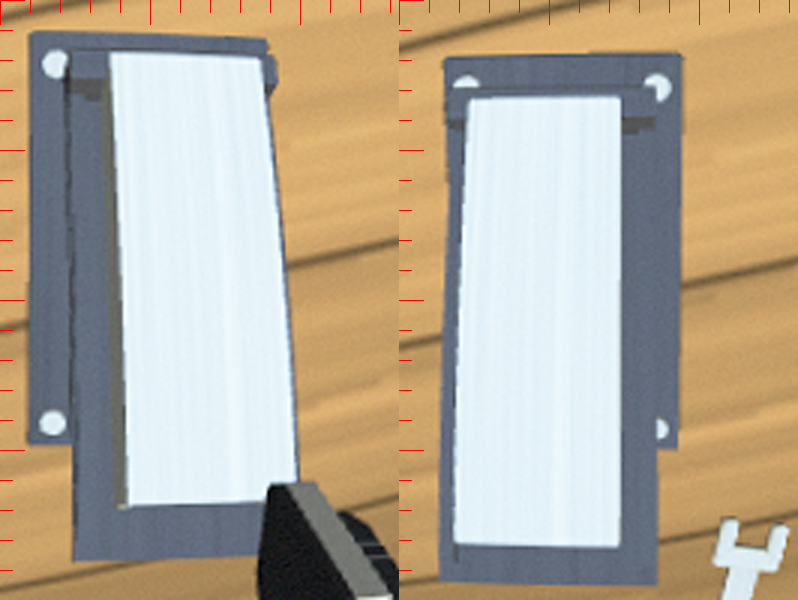

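```bash
cat > fit.py <<'E'
from h import *
import pickle
from scipy.optimize import least_squares
from scipy.spatial.transform import Rotation as Ro
d=pickle.load(open("d1.pkl","rb"))
O={"b1":(200,90),"b2":(300,90),"c2":(320,95),"c1":(240,120)}
def cv(k,p): return np.array(O[k])+(np.array(p)+.5)/3-.5
L=np.array([[-.08,-.028],[-.08,.028],[.08,-.028],[.08,.028]])
def fit(obs,top,x0,free):
    pts=np.c_[L,np.full(4,top)]
    def res(v):
        x=np.array(x0,float);x[free]=v
        P=pts@Ro.from_euler("xyz",x[3:],degrees=True).as_matrix().T+x[:3]
        return np.concatenate([(proj(d[k][0],P[i:i+1],True)[0]-cv(k,p)) for k,i,p in obs])
    s=least_squares(res,np.array(x0,float)[free],x_scale=[.01 if f<3 else 3 for f in free]);x=np.array(x0,float);x[free]=s.x
    print(x.round(4),"res",s.fun.round(1)); return x
tw=[("b1",0,(36,152)),("b1",1,(175,95)),("b1",2,(198,527)),("b1",3,(328,487)),("b2",0,(67,143)),("b2",1,(219,95)),("b2",2,(198,530)),("b2",3,(333,484))]
co=[("c2",0,(110,53)),("c2",1,(262,57)),("c2",2,(125,506)),("c1",0,(71,97)),("c1",1,(221,97)),("c1",2,(56,544)),("c1",3,(220,547))]
if __name__=="__main__":
    fit(tw,.037,[.56,-.23,.006,0,0,15],[0,1,2,5]); T=fit(tw,.037,[.56,-.23,.006,0,0,15],[0,1,5])
    fit(co,.04,[.5,.2,.1,0,-30,-13],[0,1,2,3,4,5]); C=fit(co,.04,[.5,.2,.1,0,-30,-13],[0,1,2,5]); np.savez("fit.npz",T=T,C=C)
    d0=pickle.load(open("d0.pkl","rb"))
    out=[]
    for n,boxes in(("side",[(250,135),(350,225)]),("top",[(225,155),(340,140)])):
        for x,y in boxes:
            im=cv2.resize(d0[n][1][y:y+80,x:x+100],None,fx=4,fy=3.75,interpolation=cv2.INTER_CUBIC)
            for X,t in((T,.037),(C,.04)):
                P=np.c_[L,np.full(4,t)]@Ro.from_euler("xyz",X[3:],degrees=True).as_matrix().T+X[:3]
                for u in proj(d0[n][0],P): cv2.circle(im,tuple(int(v) for v in ((u-[x,y]+.5)*[4,3.75])),4,(0,0,255),1)
            out.append(im)
    cv2.imwrite("pics/ov.png",np.vstack([np.hstack(out[:2]),np.hstack(out[2:])]))
E
python3 fit.py
```

```text
[ 5.59000e-01 -2.35500e-01  5.70000e-03  0.00000e+00  0.00000e+00
  1.94236e+01] res [ 0.2 -0.3 -0.1 -0.4 -0.1  0.2  0.1  0.2  0.2  0.5 -0.4 -0.3  0.6 -0.1
 -0.6  0.3]
[ 5.58900e-01 -2.35500e-01  6.00000e-03  0.00000e+00  0.00000e+00
  1.94239e+01] res [ 0.2 -0.4 -0.1 -0.5 -0.1  0.2  0.1  0.3  0.2  0.5 -0.3 -0.3  0.6 -0.1
 -0.6  0.3]
[  0.5098   0.2027   0.0945   0.804  -28.51   -13.0166] res [ 0.5 -0.3 -0.2  0.   0.3  0.  -0.3  0.6  0.  -0.1  0.1 -0.3 -0.4  0.1]
[  0.5098   0.2022   0.096    0.     -30.     -12.9727] res [ 0.5 -0.3 -0.5  0.3  0.9 -0.3 -0.2  0.6  0.1  0.1 -0.5 -0.2 -0.3  0.1]
```

View pics/ov.png

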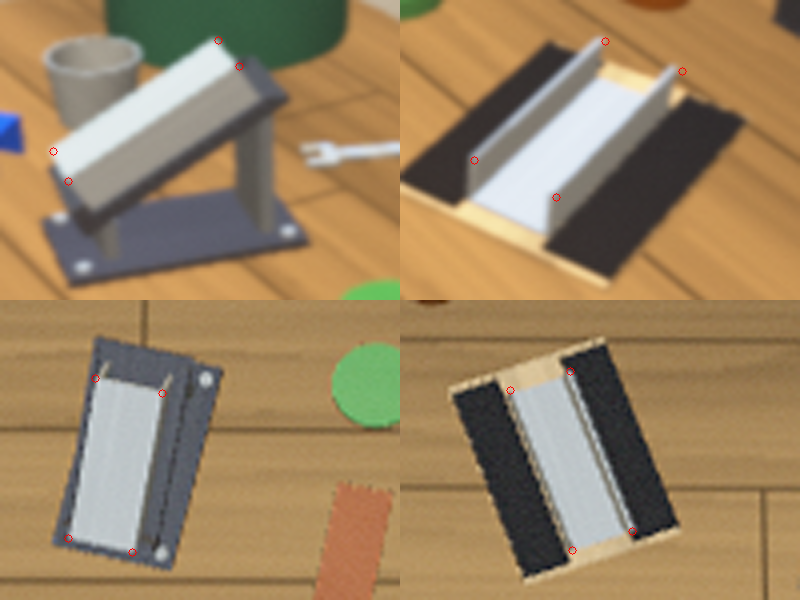

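The twin fit gives an underside z of 5.7 mm against 6 expected. The cover fit gives 96 mm at about 30°. Reprojection into the side and top views agrees to about 1 px, so I'll grasp and lift.

Run:
```python
from h import *
from scipy.spatial.transform import Rotation as Ro
C=np.load("fit.npz")["C"]; R=Ro.from_euler("xyz",C[3:],degrees=True).as_matrix()
RT=np.c_[-R[:,0],R[:,1],-R[:,2]]; rpy=Ro.from_matrix(RT).as_euler("xyz",degrees=True)
g=lambda h:C[:3]+R[:,2]*(.028+.054+h)
robot.move_pose(g(.09),rpy)
print("g",robot.line_to(g(.0),vel=.08,guard=8)); o=robot.observe(); print(o["tool_pos"]-g(0),o["ft_force"],o["time"])
robot.set_gripper(0.03); o=robot.observe(); print(o["gripper_width"],o["gripper_force"],o["ft_force"])
robot.line_to(g(.06),vel=.06); robot.line_to(g(.12),vel=.12)
o=robot.observe(); print(o["gripper_width"],o["gripper_force"],o["ft_force"],o["time"])
a=grab("side")[1];b=grab("top")[1];w=grab("wrist")[1]
cv2.imwrite("pics/l.png",np.hstack([cv2.resize(a[100:220,230:350],(400,400),interpolation=cv2.INTER_CUBIC),cv2.resize(w,None,fx=.625,fy=1)[:400]]))
```

```text
g False
[0.00014992 0.00013737 0.00062552] [-0.59829869 -0.15040716 -0.22560577] 8.0833
0.05480055662062289 64.2386993765831 [-5.96595907  0.31312898  5.77916664]
0.054867926436369834 63.69325518608093 [ 0.92381746  1.20769454 -1.69828423] 10.275
```

View pics/l.png

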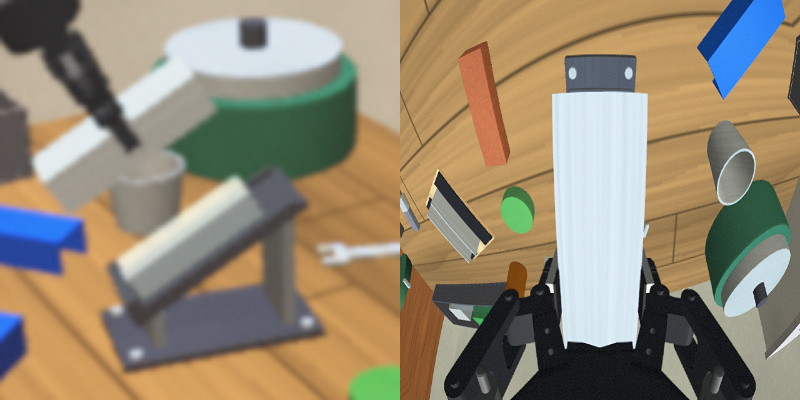

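The cover is off and held, and the clear blank still lies in the cradle (side crop, about (190,240)). Next I check the in-hand pose: cover low-end corners at wrist px (245,93) and (397,93). Then I carry it to hover over the twin.

Run:
```python
from h import *
from scipy.spatial.transform import Rotation as Ro
L=np.array([[-.08,-.028,.04],[-.08,.028,.04]])
def held():
    o=robot.observe();R=Ro.from_euler("xyz",o["tcp_rot"],degrees=True).as_matrix()
    Rc=np.c_[-R[:,0],R[:,1],-R[:,2]];return np.array(o["tool_pos"])+R[:,2]*.082,Rc
p,Rc=held(); print("pred",proj(robot.get_calibration("wrist"),L@Rc.T+p,True).round(1))
T=np.load("fit.npz")["T"]; y=np.radians(T[5]); n=T[:3]+.034*np.array([-np.sin(y),np.cos(y),0])
rpy=[180,0,T[5]-180]
tcp=lambda z:np.array([n[0],n[1],.009+.082+z])
o=robot.observe();robot.line_to(np.array(o["tool_pos"])+[0,0,.08],vel=.15)
robot.move_pose(tcp(.2),rpy)
robot.line_to(tcp(.06),vel=.12)
o=robot.observe();print(o["tool_pos"]-tcp(.06),o["tcp_rot"],o["ft_force"],o["time"],o["gripper_width"])
a=grab("side")[1];w=grab("wrist")[1]
p,Rc=held(); print("pred",proj(robot.get_calibration("wrist"),L@Rc.T+p,True).round(1))
cv2.imwrite("pics/h.png",np.hstack([cv2.resize(a[180:320,320:460],(400,400),interpolation=cv2.INTER_CUBIC),cv2.resize(w,None,fx=.625,fy=1)[:400]]))
```

```text
pred [[244.2  95.9]
 [398.8  96.2]]
[ 0.00045132 -0.00029434  0.0009729 ] [-1.79931406e+02  5.11127767e-02 -1.60574697e+02] [ 0.33857528  0.17487124 -1.93379504] 14.0333 0.05516641872901389
pred [[245.4  97.6]
 [399.4  98. ]]
```

View pics/h.png

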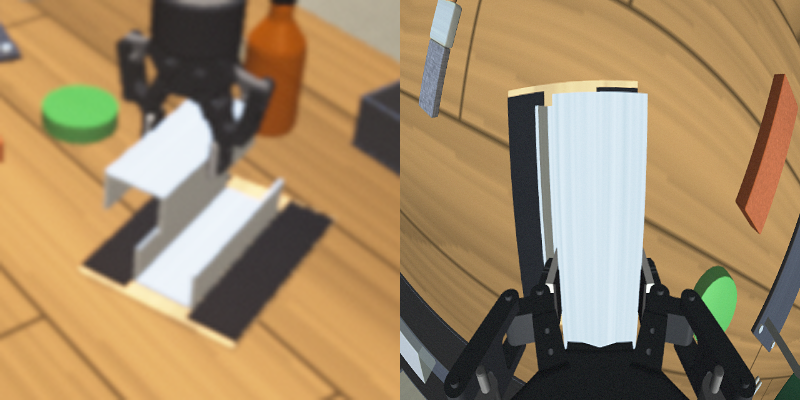

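The cover hovers in line over the nest: one leg is over the trough and the other over the strip. Its in-hand pose matches the prediction to about 1–2 mm, so I lower it under guard.

Run:
```python
from h import *
T=np.load("fit.npz")["T"]; y=np.radians(T[5]); n=T[:3]+.034*np.array([-np.sin(y),np.cos(y),0])
tcp=lambda z:np.array([n[0],n[1],.009+.082+z])
hit=robot.line_to(tcp(.008),vel=.06,guard=6); o=robot.observe(); print("a",hit,o["tool_pos"][2]-tcp(0)[2],o["ft_force"])
if not hit:
    hit=robot.line_to(tcp(-.005),vel=.015,guard=3); o=robot.observe(); print("b",hit,o["tool_pos"][2]-tcp(0)[2],o["ft_force"],o["time"])
a=grab("side")[1];w=grab("wrist")[1]
cv2.imwrite("pics/p.png",np.hstack([cv2.resize(a[180:320,320:460],(400,400),interpolation=cv2.INTER_CUBIC),cv2.resize(w,None,fx=.625,fy=1)[:400]]))
```

```text
a False 0.008474362235158281 [-0.44254467  0.18766277 -1.04255612]
b True 0.0015125986242774392 [-1.42684642  0.00940855  4.18633907] 15.6833
```

View pics/p.png

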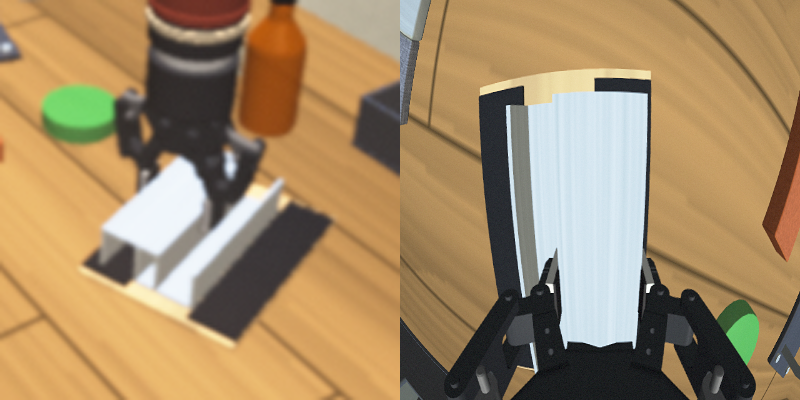

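The cover is nested, with first contact 1.5 mm above nominal. I'll seat it gently, release, retreat and check.

Run:
```python
from h import *
o=robot.observe();p=np.array(o["tool_pos"])
print(robot.line_to(p-[0,0,.003],vel=.01,guard=8)); o=robot.observe();print(o["tool_pos"]-p,o["ft_force"])
robot.set_gripper(.068); robot.pause(.2)
p=np.array(robot.observe()["tool_pos"])
print(robot.line_to(p+[0,0,.06],vel=.06,guard=8)); robot.line_to(p+[0,0,.2],vel=.15)
o=robot.observe();print(o["time"],o["ft_force"])
a=grab("side")[1];t=grab("top")[1]
cv2.imwrite("pics/e.png",np.hstack([cv2.resize(a[130:330,240:460],(400,364),interpolation=cv2.INTER_CUBIC),cv2.resize(grab("wrist")[1],None,fx=.625,fy=.91)]))
```

```text
True
[ 3.97513437e-05 -9.18646326e-06  2.32768900e-05] [-1.40995685  1.24396661  4.05844876]
False
18.7083 [ 0.36488155 -0.26181038 -0.58320482]
```

View pics/e.png

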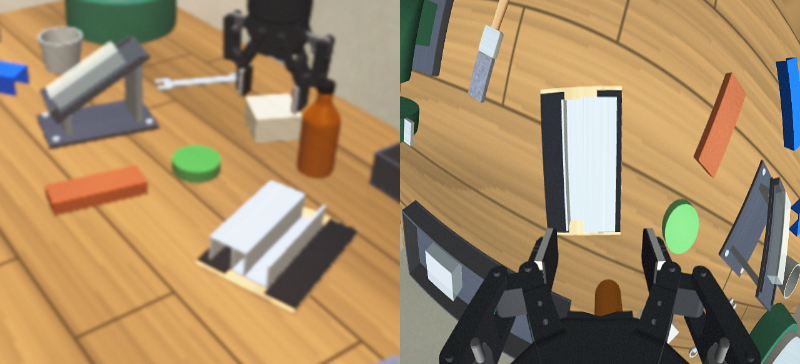

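The cover stands level and interlocked with the twin, ends in line. The glass lies in the cradle and everything else is where it was.

```bash
python3 -c "
from plant import robot
print(robot.job_done())"
```

```text
the job is handed in; nothing more can be done
None
```

The cover is stowed level, legs down and interlocked with the twin, the glass blank is still in the cradle, nothing else was moved, and I handed the job in at about 19 s of the 40 s allowed.

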